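Lift a battery module out of its frame on the hand scale

ROBOT

A 6-joint arm with a two-finger parallel gripper is mounted at the origin on the work surface. World frame = base frame: x ahead of the robot, y to its left, z up, the work surface at z = 0. Lengths are in m, angles in rad, forces in N, time in s.
With the tool pointing down it reaches from about 0.35 to 0.85 m from the base axis. Payload 8.1 kg.
Tool frame: the origin (TCP) lies at the centre of the arm's flange, where the gripper is bolted on; the fingertips stand 186 mm ahead of it and the grasp point (between the pads) lies 167 mm ahead of it; z points along the fingers, y is the line along which they close (so a half turn about z gives the same grasp; the last joint's range is limited). The gripper opens to 93 mm and grips with 3 to 60 N. Pads are 15 mm wide; open, the fingers measure 128 mm over their backs; the gripper's body (75 mm by 188 mm) begins 65 mm behind the grasp point.
Start: joints at [1.188, 0.13, 1.488, -0, 1.523, -0.085], TCP at [0.176, 0.574, 0.405] pointing down, gripper open.
Joint ranges: [-2.96, 2.96], [-0.89, 2.26], [0.02, 2.5], [-1.34, 4.48], [0, 2.73], [-2.66, 2.66]. Speed limits (rad/s): [2.39, 2.39, 2.79, 3.14, 3.14, 3.14].

INTERFACE

Orientations are given as a rotation vector (axis times angle).
In Python, from plant import read_state, read_camera, camera_params, robot gives the robot as it stands.
- The arm moves only by the tool carry_out, never from a script. Its argument "targets" is a list of rows, each an object of numbers: "hand": the opening in per cent of the stroke, from 0 (shut) to 100 (fully open); "x", "y", "z": the shift along the tool's x, y, z in m; "ax", "ay", "az": the turn, a rotation vector about the tool's x, y, z in rad. In form: [{"hand": .., "x": .., "y": .., "z": .., "ax": .., "ay": .., "az": ..}, ...]. A call has 1 to 8 rows; each row is the pose to reach, as a shift and turn from the pose commanded when the call began, along the tool's axes at that moment; what a row does not reach only later rows make up. A row lasts 1/8 s, in which the tool goes at most 62.5 mm and 10.7 degrees, less where a joint would pass 70% of its speed; a pose out of reach is approached as far as the arm can. A call with a gripper value outside its range is refused whole. The fingers move at their own pace and stop on an object; "newtons" is the grip in N (left out, the last holds). Time passes only in rows, so rows that repeat a pose let the fingers close. It gives the time, the measured TCP pose, the force, the opening and the grip force at its end, in the units of the state.
- read_state(): the state, without advancing time (a new reading comes with each control period).
- read_camera(name): name is "scene" or "top"; returns (picture, depth): 384x512x3 uint8, blue, green, red; 384x512 float32, m along the optical axis (not along the pixel's ray), 0 where there is no reading.
- camera_params(name): a dict with "fx", "fy", "cx", "cy" (pixels), "k1" (the pictures are not rectified: a ray, as slopes to the right and down, at radius r is drawn at 1 + k1 r^2 times it, then the intrinsics apply), "position" and "rotation" of the camera in the world. Camera axes: x right, y up, looking along -z (the intrinsics and any distortion apply to the point x, -y, -z); pixel columns grow to the right and rows downward; lengths in m; the calibration is good to about 2 mm. A picture is of the moment at which its call begins. camera_params takes no time and is no camera call.
- robot.close_job(): hands the job in; it is judged then, once.
The state is a dict: "t": time; "q": joint angles; "dq": joint speeds; "joint_torque": joint torques, N m; "tool_pos": TCP position; "orientation": TCP orientation; "force": force on the tool from outside, world axes, zero at the start; "wrist_torque": the same for the moment, N m; "opening": finger opening in m; "gripper_force": force on a finger pad.
Only numpy, scipy, OpenCV 4.12 (cv2) and the standard library are available. Lean on these libraries where they do the work, as an engineer would, in place of code of your own. Each camera call takes 0.05 s, during which the arm holds its last target. There are 200 camera calls.

TASK

Weigh the battery module: take the hand scale by its grip out of its stand, feel for how far down its hook hangs, catch the module's carrying bail with it, and gently lift on the spring until the module hangs still, level and just clear of its frame, its underside about 25 mm above the table, for a second. Then lower it gently back into the frame until it stands fully home on the table, unhook, and put the scale back in its stand. Do not touch the module with the gripper or arm, drop it, press or pull on it with the scale beyond 15 N, press it against the frame beyond 5 N, or disturb anything else.

Things in the scene. Friction and masses are not known exactly. Their poses are not given: they have to be found in the camera images.
- scale_grip (a point): Centre of the grey grip bar on top of the upright hand scale: 22 mm thick along this frame's x, 54 mm long along y, 28 mm tall, z up. Below it a 16 x 30 mm neck, then a 56 x 46 mm flange, top 30 mm and underside 36 mm below this point, that rests on the stand's collar, then a 37 x 27 mm housing down to 76 mm below this point. Scale mass about 0.2 kg.
- rod_outlet (a point): Centre of the housing's underside, 76 mm below scale_grip, same axes. From it a rod carries the steel hook. The rod is telescopic, stiffly set to another length each time and its length is NOT reported: the hook's lowest point hangs 52 to 86 mm below here (plus 2 mm sag). Load draws the hook straight down 6.7 mm per newton (150 N/m, damped), 60 mm at most; pushed up, it stops hard at rest.
- holder: Steel stand of the scale: 84 x 74 mm base plate 8 mm thick, four thin posts, a collar with its top 140 mm above the table and an opening 45 x 35 mm. Origin at the centre of its underside. The scale hangs in it with about 4 mm of play and goes in and out straight up and down; raise it 135 mm to clear. Hook, seen in scale_grip's x-z plane: a J of 6 mm wire that opens to +x.
- bail (a point): Middle of the bail's straight level bar: 6 mm round steel along this frame's y, on two legs 60 mm apart, 103 mm above the module's underside, 29 mm above its flat top plate. Hook sizes: inside bottom on the grip's axis, 6 mm above its lowest point; free end 10 to 16 mm to +x, top 18 mm above the lowest point; back, inner face 10 mm to -x, up to 32 mm, then sloping in to the axis at 46 mm.
- module: Battery module: nine upright blue cells between black plates, a box 78 mm (x) by 76 mm (y) by 74 mm tall, with a rigid steel carrying bail over the middle of its top. Origin at the centre of its underside, z up. Weighs between 0.3 and 0.7 kg, which is not known beforehand. It hangs level when lifted at the bail's middle. It stands on the table inside the locating frame.
- frame: Aluminium locating frame fixed to the table round the module's foot: four bars 14 mm high and 12 mm wide, upright inside up to 8 mm (82 x 80 mm, so the module has about 2 mm of play on each side), above that the inner faces slope outward 5 mm as a lead-in. Origin at its centre on the table, x and y as the module's.
- tub: Bystander: white and yellow screw-lid tub, 60 mm across, 52 mm tall. Origin at its underside.
- cell: Bystander: single blue battery cell standing upright, 21 mm across, 70 mm tall. Origin at its underside.
- spool: Bystander: grey solder spool on end, 60 mm across, 40 mm tall. Origin at its underside.
- driver: Bystander: screwdriver lying flat. Origin at its underside.
- spanner: Bystander: spanner lying flat. Origin at its underside.
- pliers: Bystander: pliers with red handles lying flat, about 155 mm long. Origin at its underside.
- block: Bystander: block of eight blue cells without a handle, 50 x 100 mm, 70 mm tall. Origin at its underside.
Not all that is in view belongs to the job. Of the things that look like the frame, the middle-sized one is meant.

How it is judged:
By the outcome, as a careful person would: the job done as asked, in the order asked, and still so for the second after the job is handed in, with the robot touching nothing.
It also fails if it takes over 72 s, if anything falls off the work surface, if the arm or the gripper's body presses on something with over 40 N, if the wrist force passes 120 N, or if a joint passes its speed limit or range.

## Working session

There is one attempt and no reset: what is moved stays moved. The work goes in short steps, Python scripts to look and compute and a tool call to move; the robot and the scene stay as the last step left them, time stands still between calls to the robot, and variables do not carry over. Pictures are saved under pics/ and viewed, at most 10 in all, crops included, and the job is handed in when it is done.

Besides the shell and the picture viewer there is one more tool, called after "Request:" as name([rows], argument=value, ...), one row to a line, values as JSON. carry_out: Moves the arm, as the interface text tells. Its arguments: {"type":"object","properties":{"targets":{"type":"array","items":{"type":"object","properties":{"hand":{"type":"number"},"x":{"type":"number"},"y":{"type":"number"},"z":{"type":"number"},"ax":{"type":"number"},"ay":{"type":"number"},"az":{"type":"number"}}}},"newtons":{"type":"number"}},"required":["targets"]}

```bash
mkdir -p pics; ls
cat > h.py <<'E'
import numpy as np, cv2
from plant import read_state, read_camera, camera_params, robot
def grab(n,tag):
    im,d=read_camera(n); cv2.imwrite(f'pics/{tag}.png',im); np.save(f'pics/{tag}.npy',d); return im,d
def rays(n,uv):
    p=camera_params(n); uv=np.atleast_2d(np.float64(uv))
    a=np.c_[(uv[:,0]-p['cx'])/p['fx'],(uv[:,1]-p['cy'])/p['fy']]; s=a.copy()
    for _ in range(20): s=a/(1+p['k1']*(s**2).sum(1,keepdims=True))
    return np.array(p['position']), np.c_[s[:,0],-s[:,1],-np.ones(len(s))]@np.array(p['rotation']).T
def onz(n,uv,z):
    o,r=rays(n,uv); return o+r*((z-o[2])/r[:,2])[:,None]
def cloud(n,d):
    v,u=np.mgrid[:d.shape[0],:d.shape[1]]; o,r=rays(n,np.c_[u.ravel(),v.ravel()])
    return (o+r*d.ravel()[:,None]).reshape(*d.shape,3)
E
python3 - <<'E'
from h import *
for n in('scene','top'):
    im,d=grab(n,n+'0'); cv2.imwrite(f'pics/{n}0v.png',cv2.resize(im,(800,600),interpolation=cv2.INTER_CUBIC))
    p=camera_params(n); print(n,p)
print(read_state())
E
```

```text
pics
scene {'fx': 365.257323453657, 'fy': 365.257323453657, 'cx': 254.18338562321765, 'cy': 190.10928206115796, 'k1': -0.047418373767192684, 'position': array([ 0.94839538, -0.43792664,  0.69554474]), 'rotation': array([0.81096442, 0.28300027, 0.58374588])}
top {'fx': 393.2067534007003, 'fy': 393.2067534007003, 'cx': 252.03677846370343, 'cy': 197.58041724174154, 'k1': 0.03231532164886275, 'position': array([0.42898403, 0.07345516, 1.14374386]), 'rotation': array([ 0.08856721, -0.11288469, -1.58401486])}
{'t': 0.1, 'q': array([ 1.18758762e+00,  1.31060809e-01,  1.48913571e+00,  4.12785413e-05,
        1.52295338e+00, -8.54441332e-02]), 'dq': array([-4.06563885e-04,  8.94986695e-05, -2.26187473e-03, -1.24462165e-03,
        1.62679843e-03,  4.95278798e-04]), 'joint_torque': array([ 2.61050511e-03, -5.61344326e+01, -4.93096340e+01,  7.71627040e-02,
        2.91525229e-02, -8.46545618e-05]), 'tool_pos': array([0.17595585, 0.57342214, 0.40382596]), 'orientation': array([-4.65944878e-01, -3.10644017e+00,  2.36392704e-03]), 'force': array([ 0.11299305, -0.48818057,  0.30113372]), 'wrist_torque': array([-0.00952791, -0.01530844,  0.02376398]), 'gripper_force': 0.0, 'opening': 0.09291037992422672}
```

View pics/scene0v.png

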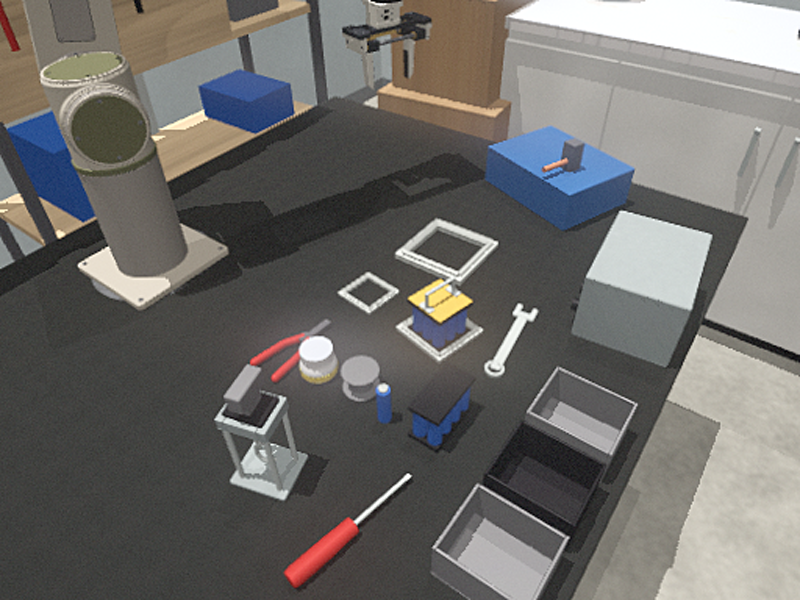

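View pics/top0v.png

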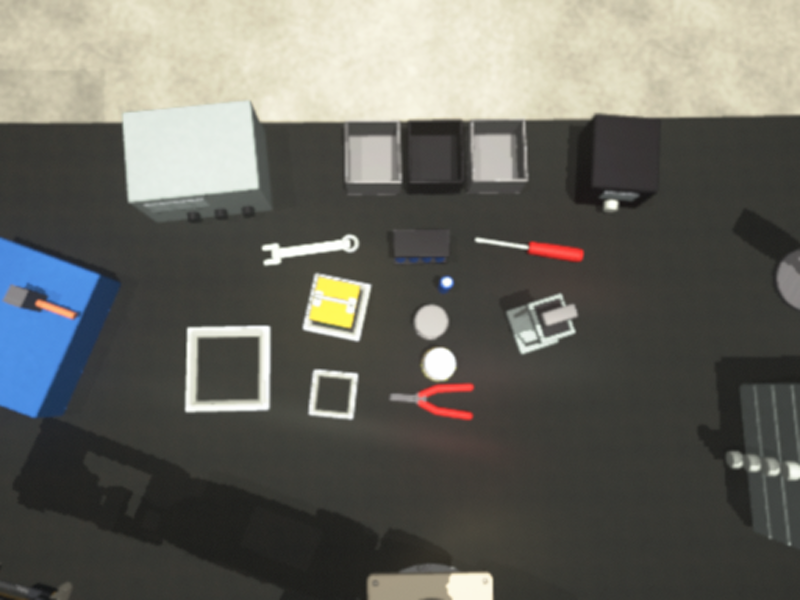

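The scene view (800x600 px) shows:
- **Scale and stand:** grip at about (243,385), hook near (265,452).
- **Module:** yellow top at (440,300), inside the middle-sized frame.

Lookalikes in the top view:
- **Frames:** large (228,368), small (333,393), middle (337,307), which is the one with the module.
- **Modules:** block without a bail (422,245), yellow-topped one with a bail (335,303), which I choose.
- **Scale:** only one, at (555,315).

Next I'll measure and take one close crop.

```bash
sed -i "s/np.array(p\['rotation'\])\.T/cv2.Rodrigues(np.array(p['rotation']))[0].T/" h.py
python3 - <<'E'
from h import *
im,_=cv2.imread('pics/scene0.png'),0
a=cv2.resize(im[225:325,130:205],(450,600),interpolation=cv2.INTER_CUBIC); b=cv2.resize(im[165:235,245:315],(350,350),interpolation=cv2.INTER_CUBIC)
c=np.zeros((600,800,3),np.uint8); c[:,:450]=a; c[:350,450:]=b; cv2.imwrite('pics/crop1.png',c)
for n in('top','scene'):
    im=cv2.imread(f'pics/{n}0.png'); P=cloud(n,np.load(f'pics/{n}0.npy'))
    hsv=cv2.cvtColor(im,cv2.COLOR_BGR2HSV)
    y=cv2.inRange(hsv,(20,120,100),(35,255,255))>0
    y&=(P[...,2]>.06)&(P[...,2]<.09)
    q=P[y]; print(n,'yellow',q.mean(0),np.median(q[:,2]),cv2.minAreaRect(np.float32(q[:,:2])))
    m=(P[...,2]>.09)&(P[...,2]<.13)&(np.hypot(P[...,0]-q[:,0].mean(),P[...,1]-q[:,1].mean())<.06)
    print('bail',P[m].mean(0),m.sum(),np.median(P[m][:,2]),cv2.minAreaRect(np.float32(P[m][:,:2])))
    r=onz(n,[[350,200]] if n=='top' else [[156,246]],.18)[0]; print('approx grip',r)
    m=(P[...,2]>.16)&(P[...,2]<.3)&(np.hypot(P[...,0]-r[0],P[...,1]-r[1])<.06)
    print('grip',P[m].mean(0),m.sum(),np.percentile(P[m][:,2],[1,50,90,99]))
    if m.sum()>20:
        t=m&(P[...,2]>np.percentile(P[m][:,2],90)-.008); print(P[t].mean(0),cv2.minAreaRect(np.float32(P[t][:,:2])))
E
```

```text
top yellow [0.57870732 0.16001687 0.07437002] 0.07435239503639246 ((0.5798904895782471, 0.15975961089134216), (0.0755460187792778, 0.07562252879142761), 77.15435028076172)
bail [0.58059325 0.15842016 0.10498992] 57 0.10512793850942659 ((0.5808461308479309, 0.15864968299865723), (0.063442662358284, 0.006089025177061558), 77.32746124267578)
approx grip [ 0.54330796 -0.18470162  0.18      ]
grip [ 0.53855259 -0.1991623   0.18844263] 217 [0.16892198 0.18961188 0.19203489 0.19422061]
[ 0.53926399 -0.20115486  0.18975153] ((0.5397024750709534, -0.2021755874156952), (0.021696900948882103, 0.05484999716281891), 17.452566146850586)
scene yellow [0.58970033 0.15588966 0.07132231] 0.07130991399578063 ((0.5846733450889587, 0.15910568833351135), (0.07536432147026062, 0.078609399497509), 77.52381134033203)
bail [0.58562335 0.15665285 0.10082701] 68 0.10211434293011867 ((0.5854888558387756, 0.1580086648464203), (0.06462286412715912, 0.00733765447512269), 77.56871795654297)
approx grip [ 0.54109479 -0.20140247  0.18      ]
grip [ 0.54730157 -0.20644543  0.18216658] 518 [0.16332335 0.18680037 0.18934258 0.1905137 ]
[ 0.54468711 -0.20485514  0.18775713] ((0.5426674485206604, -0.20353206992149353), (0.022514643147587776, 0.05487401410937309), 16.19835090637207)
```

View pics/crop1.png

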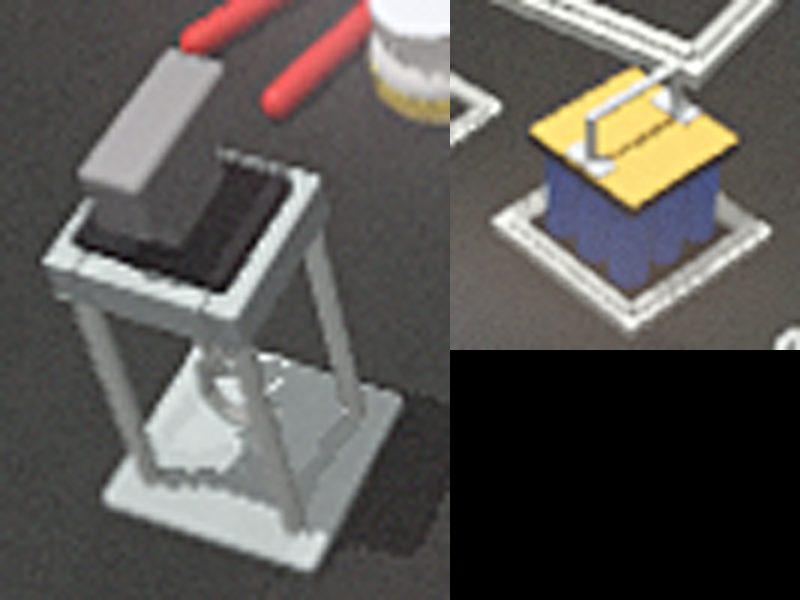

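The crop shows the hook's back at crop (205,370), its bottom at (235,410) and its opening to the image right. So the grip's +x points at about +17° in the world. The module has a bail and stands in the middle frame. I'll compute the first reach now.

```bash
cat >> h.py <<'E'
from scipy.spatial.transform import Rotation as Rn
def shift(x,y,z,yaw,s=None):
    """tool shift/turn to TCP (x,y,z), tool z down, tool y at yaw deg"""
    s=s or read_state(); R=Rn.from_rotvec(s['orientation']); a=np.radians(yaw)
    Y=np.array([np.cos(a),np.sin(a),0]); Z=np.array([0,0,-1.]); T=Rn.from_matrix(np.c_[np.cross(Y,Z),Y,Z])
    print('xyz',np.round(R.inv().apply(np.array([x,y,z])-s['tool_pos']),4),'turn',np.round((R.inv()*T).as_rotvec(),4))
E
python3 - <<'E'
from h import *
shift(.541,-.203,.43,17); print(onz('top',[[0,0]],0))
E
```

```text
xyz [-0.5768 -0.6352 -0.0253] turn [-1.500e-03  6.000e-04  9.763e-01]
[[1.19261358 0.81045207 0.        ]]
```

Request:
carry_out([
  {"hand": 100,"x": -0.03,"y": -0.03,"z": -0.02,"az": 0.1},
  {"hand": 100,"x": -0.08,"y": -0.09,"z": -0.025,"az": 0.2},
  {"hand": 100,"x": -0.12,"y": -0.13,"z": -0.025,"az": 0.3},
  {"hand": 100,"x": -0.16,"y": -0.17,"z": -0.025,"az": 0.4},
  {"hand": 100,"x": -0.2,"y": -0.22,"z": -0.025,"az": 0.5},
  {"hand": 100,"x": -0.24,"y": -0.26,"z": -0.025,"az": 0.6},
  {"hand": 100,"x": -0.28,"y": -0.31,"z": -0.025,"az": 0.7},
  {"hand": 100,"x": -0.32,"y": -0.35,"z": -0.025,"az": 0.8},
])

```text
schema error: expected keys hand, x, y, z, ax, ay, az
```

```bash
python3 -c "
from h import *
shift(.541,-.203,.43,17)"
```

```text
xyz [-0.5768 -0.6352 -0.0253] turn [-1.500e-03  6.000e-04  9.763e-01]
```

Request:
carry_out([
  {"hand": 100,"x": -0.03,"y": -0.03,"z": -0.02,"ax": 0,"ay": 0,"az": 0.1},
  {"hand": 100,"x": -0.08,"y": -0.09,"z": -0.025,"ax": 0,"ay": 0,"az": 0.2},
  {"hand": 100,"x": -0.12,"y": -0.13,"z": -0.025,"ax": 0,"ay": 0,"az": 0.3},
  {"hand": 100,"x": -0.16,"y": -0.17,"z": -0.025,"ax": 0,"ay": 0,"az": 0.4},
  {"hand": 100,"x": -0.2,"y": -0.22,"z": -0.025,"ax": 0,"ay": 0,"az": 0.5},
  {"hand": 100,"x": -0.24,"y": -0.26,"z": -0.025,"ax": 0,"ay": 0,"az": 0.6},
  {"hand": 100,"x": -0.28,"y": -0.31,"z": -0.025,"ax": 0,"ay": 0,"az": 0.7},
  {"hand": 100,"x": -0.32,"y": -0.35,"z": -0.025,"ax": 0,"ay": 0,"az": 0.8},
])

```text
t: 1.1
tool_pos: [0.3794, 0.1431, 0.4296]
orientation: [1.643, 2.677, 0.0]
force: [1.2, 0.7, -0.1]
opening: 0.093
gripper_force: 0.0
```

```bash
python3 -c "
from h import *
shift(.541,-.203,.43,17)"
```

```text
xyz [-0.3818 -0.0125 -0.0004] turn [0.0003 0.     0.1729]
```

Request:
carry_out([
  {"hand": 100,"x": -0.05,"y": -0.002,"z": 0,"ax": 0,"ay": 0,"az": 0.06},
  {"hand": 100,"x": -0.11,"y": -0.004,"z": 0,"ax": 0,"ay": 0,"az": 0.12},
  {"hand": 100,"x": -0.17,"y": -0.006,"z": 0,"ax": 0,"ay": 0,"az": 0.173},
  {"hand": 100,"x": -0.23,"y": -0.008,"z": 0,"ax": 0,"ay": 0,"az": 0.173},
  {"hand": 100,"x": -0.29,"y": -0.01,"z": 0,"ax": 0,"ay": 0,"az": 0.173},
  {"hand": 100,"x": -0.34,"y": -0.012,"z": 0,"ax": 0,"ay": 0,"az": 0.173},
  {"hand": 100,"x": -0.38,"y": -0.012,"z": 0,"ax": 0,"ay": 0,"az": 0.173},
  {"hand": 100,"x": -0.38,"y": -0.012,"z": 0,"ax": 0,"ay": 0,"az": 0.173},
])

```text
t: 2.1
tool_pos: [0.5419, -0.2009, 0.4283]
orientation: [-1.867, -2.524, 0.001]
force: [-0.0, 0.6, 1.1]
opening: 0.0932
gripper_force: 0.0
```

Run:
```python
from h import *
shift(.541,-.203,.343,17); print(read_state()['tool_pos'])
im,d=grab('scene','s1'); cv2.imwrite('pics/s1v.png',cv2.resize(im[160:310,110:260],(600,600),interpolation=cv2.INTER_CUBIC))
```

```text
xyz [-0.0018 -0.0014  0.0853] turn [-0.0017 -0.0011  0.0003]
[ 0.54194009 -0.20090187  0.42833881]
```

View pics/s1v.png

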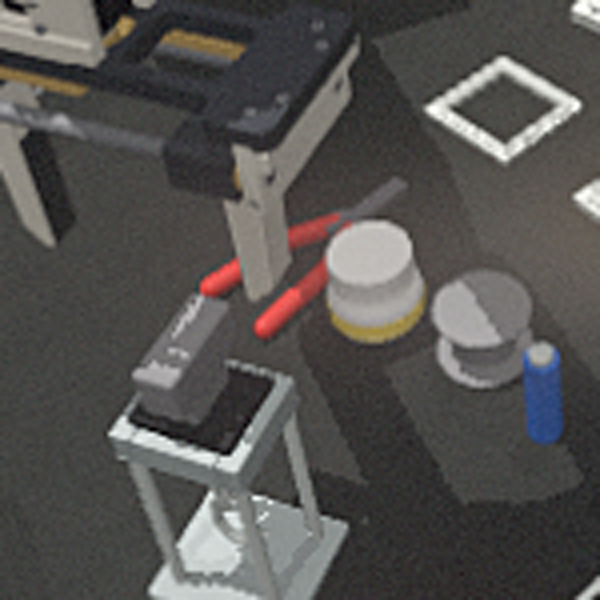

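The gripper is above the scale, with its fingers at crop (50,240) and (262,295) on either side of the grip at (180,345). The closing line runs across the grip. I'll descend and grasp.

Request:
carry_out([
  {"hand": 100,"x": -0.002,"y": -0.001,"z": 0.02,"ax": 0,"ay": 0,"az": 0},
  {"hand": 100,"x": -0.002,"y": -0.001,"z": 0.045,"ax": 0,"ay": 0,"az": 0},
  {"hand": 100,"x": -0.002,"y": -0.001,"z": 0.07,"ax": 0,"ay": 0,"az": 0},
  {"hand": 100,"x": -0.002,"y": -0.001,"z": 0.082,"ax": 0,"ay": 0,"az": 0},
  {"hand": 60,"x": -0.002,"y": -0.001,"z": 0.085,"ax": 0,"ay": 0,"az": 0},
  {"hand": 35,"x": -0.002,"y": -0.001,"z": 0.085,"ax": 0,"ay": 0,"az": 0},
  {"hand": 28,"x": -0.002,"y": -0.001,"z": 0.085,"ax": 0,"ay": 0,"az": 0},
  {"hand": 28,"x": -0.002,"y": -0.001,"z": 0.085,"ax": 0,"ay": 0,"az": 0},
], newtons=40)

```text
t: 3.15
tool_pos: [0.5415, -0.201, 0.3456]
orientation: [1.864, 2.527, 0.0]
force: [0.3, -0.5, -0.4]
opening: 0.0575
gripper_force: 0.0
```

Request:
carry_out([
  {"hand": 20,"x": 0,"y": 0,"z": 0,"ax": 0,"ay": 0,"az": 0},
  {"hand": 10,"x": 0,"y": 0,"z": 0,"ax": 0,"ay": 0,"az": 0},
  {"hand": 10,"x": 0,"y": 0,"z": 0,"ax": 0,"ay": 0,"az": 0},
  {"hand": 10,"x": 0,"y": 0,"z": 0,"ax": 0,"ay": 0,"az": 0},
], newtons=40)

```text
t: 3.65
tool_pos: [0.5413, -0.2009, 0.3447]
orientation: [-1.865, -2.528, 0.0]
force: [0.1, -0.5, 0.2]
opening: 0.0221
gripper_force: 40.0
```

Run:
```python
from h import *
s=read_state(); print({k:np.round(s[k],4) for k in('tool_pos','orientation','force','wrist_torque','opening','gripper_force')})
```

```text
{'tool_pos': array([ 0.5413, -0.2009,  0.3447]), 'orientation': array([-1.8645e+00, -2.5283e+00,  2.0000e-04]), 'force': array([ 0.0933, -0.4698,  0.1932]), 'wrist_torque': array([-0.093 ,  0.1216,  0.0417]), 'opening': np.float64(0.0221), 'gripper_force': np.float64(39.956)}
```

Request:
carry_out([
  {"hand": 10,"x": 0,"y": 0,"z": -0.01,"ax": 0,"ay": 0,"az": 0},
  {"hand": 10,"x": 0,"y": 0,"z": -0.03,"ax": 0,"ay": 0,"az": 0},
  {"hand": 10,"x": 0,"y": 0,"z": -0.055,"ax": 0,"ay": 0,"az": 0},
  {"hand": 10,"x": 0,"y": 0,"z": -0.08,"ax": 0,"ay": 0,"az": 0},
  {"hand": 10,"x": 0,"y": 0,"z": -0.105,"ax": 0,"ay": 0,"az": 0},
  {"hand": 10,"x": 0,"y": 0,"z": -0.13,"ax": 0,"ay": 0,"az": 0},
  {"hand": 10,"x": 0,"y": 0,"z": -0.15,"ax": 0,"ay": 0,"az": 0},
  {"hand": 10,"x": 0,"y": 0,"z": -0.15,"ax": 0,"ay": 0,"az": 0},
], newtons=40)

```text
t: 4.65
tool_pos: [0.5415, -0.2009, 0.4976]
orientation: [1.862, 2.525, 0.001]
force: [0.6, -0.6, -3.1]
opening: 0.0216
gripper_force: 40.0
```

Run:
```python
from h import *
s=read_state(); print({k:np.round(s[k],4) for k in('tool_pos','orientation','force','wrist_torque','opening','gripper_force')})
im,d=grab('scene','s2'); cv2.imwrite('pics/s2v.png',cv2.resize(im[140:310,110:260],(600,680),interpolation=cv2.INTER_CUBIC)[:600])
im,d=grab('top','t2')
```

```text
{'tool_pos': array([ 0.5415, -0.2009,  0.4976]), 'orientation': array([1.8618e+00, 2.5250e+00, 1.3000e-03]), 'force': array([ 0.5961, -0.6141, -3.0672]), 'wrist_torque': array([-0.066 ,  0.0146, -0.0618]), 'opening': np.float64(0.0216), 'gripper_force': np.float64(39.9555)}
```

View pics/s2v.png

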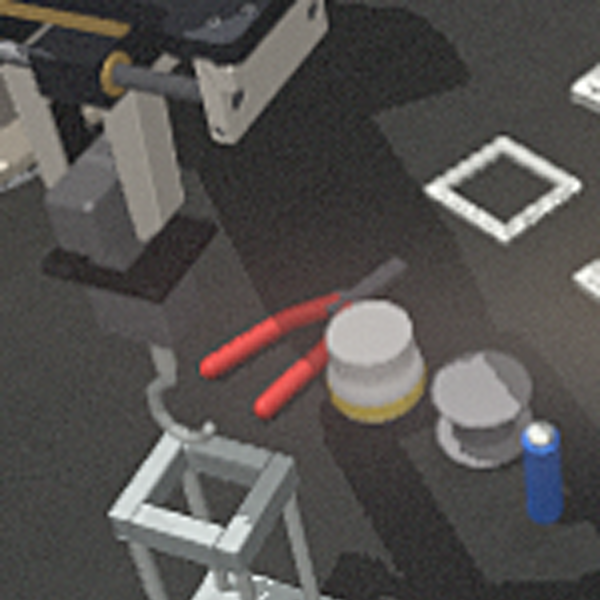

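The hook hangs clear. Its bottom is at crop (183,440), px (156,250), with the free end right at (207,428) and the opening towards +17°. I'll estimate its length and the next pose.

Run:
```python
from h import *
# hook bottom: plane through axis perpendicular to view; intersect ray
ax=np.array([.5415,-.2028])
im=cv2.imread('pics/s2.png'); P=cloud('scene',np.load('pics/s2.npy'))
for uv in([155,250],[157,250],[157,251]):
    o,r=rays('scene',[uv]); r=r[0]; n=np.r_[ax-o[:2],0]; t=n@(np.r_[ax,0]-np.r_[o[:2],0])/(n@r); print(uv,o+t*r)
m=np.zeros(im.shape[:2],bool); m[222:256,140:172]=1
m&=(np.hypot(P[...,0]-ax[0],P[...,1]-ax[1])<.03)&(P[...,2]>.145)
q=P[m]; print(len(q),np.percentile(q[:,2],[0,2,5,50]))
a=np.radians(17); d=q[:,:2]-ax
low=q[:,2]<q[:,2].min()+.03
print('hook x',np.percentile((d@[np.cos(a),np.sin(a)])[low],[2,98]),'y',np.percentile((d@[-np.sin(a),np.cos(a)])[low],[10,50,90]))
shift(.5563,.1664,.55,-12.7)
```

```text
[155, 250] [ 0.54010137 -0.20522038  0.17161143]
[157, 250] [ 0.54180403 -0.20227387  0.16988293]
[157, 251] [ 0.54153948 -0.20273168  0.16724514]
192 [0.17458772 0.17609728 0.17786378 0.22055791]
hook x [-0.01162551  0.01715383] y [-0.00403338 -0.00279193 -0.0006854 ]
xyz [ 0.3464  0.1229 -0.0556] turn [-3.000e-04 -1.000e-04  5.217e-01]
```

Request:
carry_out([
  {"hand": 10,"x": 0.02,"y": 0.007,"z": 0,"ax": 0,"ay": 0,"az": 0.05},
  {"hand": 10,"x": 0.06,"y": 0.021,"z": 0,"ax": 0,"ay": 0,"az": 0.13},
  {"hand": 10,"x": 0.11,"y": 0.039,"z": 0,"ax": 0,"ay": 0,"az": 0.22},
  {"hand": 10,"x": 0.165,"y": 0.058,"z": 0,"ax": 0,"ay": 0,"az": 0.31},
  {"hand": 10,"x": 0.22,"y": 0.078,"z": 0,"ax": 0,"ay": 0,"az": 0.4},
  {"hand": 10,"x": 0.275,"y": 0.097,"z": 0,"ax": 0,"ay": 0,"az": 0.48},
  {"hand": 10,"x": 0.32,"y": 0.114,"z": 0,"ax": 0,"ay": 0,"az": 0.52},
  {"hand": 10,"x": 0.346,"y": 0.123,"z": 0,"ax": 0,"ay": 0,"az": 0.522},
])

```text
t: 5.75
tool_pos: [0.5561, 0.1686, 0.4927]
orientation: [-2.451, -1.963, 0.004]
force: [-0.2, -0.4, -2.3]
opening: 0.0219
gripper_force: 40.0
```

Request:
carry_out([
  {"hand": 10,"x": 0,"y": 0,"z": 0,"ax": 0,"ay": 0,"az": 0},
  {"hand": 10,"x": 0,"y": 0,"z": 0.01,"ax": 0,"ay": 0,"az": 0},
  {"hand": 10,"x": 0,"y": 0,"z": 0.02,"ax": 0,"ay": 0,"az": 0},
  {"hand": 10,"x": 0,"y": 0,"z": 0.03,"ax": 0,"ay": 0,"az": 0},
  {"hand": 10,"x": 0,"y": 0,"z": 0.03,"ax": 0,"ay": 0,"az": 0},
])

```text
t: 6.38
tool_pos: [0.5564, 0.1654, 0.4631]
orientation: [-2.454, -1.96, 0.004]
force: [-0.0, 0.4, -2.5]
opening: 0.0216
gripper_force: 40.0
```

Run:
```python
from h import *
s=read_state(); print({k:np.round(s[k],4) for k in('tool_pos','orientation','force','wrist_torque')})
shift(.5563,.1664,.42,-12.7)
im,d=grab('scene','s3'); cv2.imwrite('pics/s3v.png',cv2.resize(im[110:240,230:330],(462,600),interpolation=cv2.INTER_CUBIC))
im,d=grab('top','t3')
```

```text
{'tool_pos': array([0.5564, 0.1654, 0.4631]), 'orientation': array([-2.4539, -1.9598,  0.0036]), 'force': array([-0.0421,  0.405 , -2.4937]), 'wrist_torque': array([-0.0882,  0.0534, -0.0465])}
xyz [ 0.001  -0.0002  0.0431] turn [-0.0023  0.0011 -0.0013]
```

View pics/s3v.png

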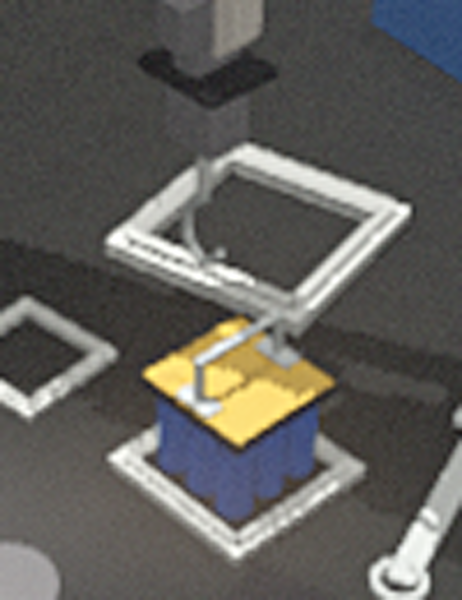

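The hook, at crop (205,260), is above and on the −x side of the bail bar (235,340), opening towards it. I'll measure hook and bail in the same depth image.

```bash
cat > rel.py <<'E'
from h import *
import sys
def rel(tag,ax,zlo,zhi,n='scene',yaw=-12.7):
    P=cloud(n,np.load(f'pics/{tag}.npy')); a=np.radians(yaw); X=np.array([np.cos(a),np.sin(a)]); Y=np.array([-np.sin(a),np.cos(a)])
    b=np.array([.5855,.1580]); d=P[...,:2]-b; x,y,z=d@X,d@Y,P[...,2]
    m=(abs(x)<.008)&(abs(y)<.045)&(z>.095)&(z<.112); print('bail x',np.median(x[m]),'y',np.percentile(y[m],[3,97]).mean(),np.percentile(y[m],[3,97]),'z',np.percentile(z[m],90))
    m=(x>-.055)&(x<.0)&(abs(y)<.02)&(z>zlo)&(z<zhi); q=np.c_[x,y,z][m]; print('hook n',m.sum(),'zmin',np.percentile(q[:,2],[0,3]))
    l=q[q[:,2]<q[:,2].min()+.03]; print('x',np.percentile(l[:,0],[2,98]),'y',np.percentile(l[:,1],[10,50,90]))
    m=(abs(x+.0)<.038)&(abs(y)<.03)&(z>.06)&(z<.08); print('plate z',np.median(z[m]))
    for u,v in((275,166),(274,167)):
        o,r=rays(n,[[u,v]]); r=r[0]; nn=np.r_[ax-o[:2],0]; t=nn@np.r_[ax-o[:2],0]/(nn@r); print(o+t*r)
E
python3 -c "
from rel import *
rel('s3',np.array([.5575,.163]),.12,.21)"
```

```text
bail x 0.000913890883613457 y 0.0004612582640411249 [-0.03080721  0.03172973] z 0.10357365570394758Traceback (most recent call last):
  File "<string>", line 3, in <module>
    rel('s3',np.array([.5575,.163]),.12,.21)
    ~~~^^^^^^^^^^^^^^^^^^^^^^^^^^^^^^^^^^^^^
  File "rel.py", line 7, in rel
    m=(x>-.055)&(x<.0)&(abs(y)<.02)&(z>zlo)&(z<zhi); q=np.c_[x,y,z][m]; print('hook n',m.sum(),'zmin',np.percentile(q[:,2],[0,3]))
                                                       ~~~~~~~~~~~~^^^
IndexError: boolean index did not match indexed array along axis 1; size of axis is 1536 but size of corresponding boolean axis is 512
```

```bash
sed -i 's/np.c_\[x,y,z\]\[m\]/np.c_[x[m],y[m],z[m]]/' rel.py
python3 -c "
from rel import *
rel('s3',np.array([.5575,.163]),.12,.21)"
```

```text
bail x 0.000913890883613457 y 0.0004612582640411249 [-0.03080721  0.03172973] z 0.10357365570394758
hook n 82 zmin [0.13818742 0.14062159]
x [-0.04180195 -0.01346906] y [-0.00394323 -0.00271245 -0.00082818]
plate z 0.07126778151626545
[0.55994069 0.16458764 0.1401607 ]
[0.55791425 0.16326946 0.13697192]
```

Relative to the bar, the hook is 28.5 mm behind and about 1.5 mm low in y, and about 65 mm above the plate. So plate contact should come near TCP z ≈ 0.399. I'll descend and then feel in small steps.

Request:
carry_out([
  {"hand": 10,"x": 0.001,"y": 0,"z": 0.015,"ax": 0,"ay": 0,"az": 0},
  {"hand": 10,"x": 0.0015,"y": 0,"z": 0.03,"ax": 0,"ay": 0,"az": 0},
  {"hand": 10,"x": 0.0015,"y": 0,"z": 0.042,"ax": 0,"ay": 0,"az": 0},
  {"hand": 10,"x": 0.0015,"y": 0,"z": 0.05,"ax": 0,"ay": 0,"az": 0},
  {"hand": 10,"x": 0.0015,"y": 0,"z": 0.055,"ax": 0,"ay": 0,"az": 0},
  {"hand": 10,"x": 0.0015,"y": 0,"z": 0.055,"ax": 0,"ay": 0,"az": 0},
  {"hand": 10,"x": 0.0015,"y": 0,"z": 0.055,"ax": 0,"ay": 0,"az": 0},
])

```text
t: 7.35
tool_pos: [0.5571, 0.1675, 0.4103]
orientation: [2.454, 1.961, 0.001]
force: [-0.4, 0.6, -1.3]
opening: 0.0217
gripper_force: 40.0
```

Request:
carry_out([
  {"hand": 10,"x": 0,"y": 0,"z": 0.001,"ax": 0,"ay": 0,"az": 0},
  {"hand": 10,"x": 0,"y": 0,"z": 0.002,"ax": 0,"ay": 0,"az": 0},
  {"hand": 10,"x": 0,"y": 0,"z": 0.002,"ax": 0,"ay": 0,"az": 0},
])

```text
t: 7.72
tool_pos: [0.5569, 0.1675, 0.4077]
orientation: [-2.454, -1.962, 0.0]
force: [-1.5, -1.3, -1.8]
opening: 0.0218
gripper_force: 40.0
```

Request:
carry_out([
  {"hand": 10,"x": 0,"y": 0,"z": 0.001,"ax": 0,"ay": 0,"az": 0},
  {"hand": 10,"x": 0,"y": 0,"z": 0.001,"ax": 0,"ay": 0,"az": 0},
])

```text
t: 7.98
tool_pos: [0.5569, 0.1675, 0.4066]
orientation: [-2.454, -1.962, 0.0]
force: [0.6, 0.5, -2.5]
opening: 0.0216
gripper_force: 40.0
```

Request:
carry_out([
  {"hand": 10,"x": 0,"y": 0,"z": 0.001,"ax": 0,"ay": 0,"az": 0},
  {"hand": 10,"x": 0,"y": 0,"z": 0.002,"ax": 0,"ay": 0,"az": 0},
  {"hand": 10,"x": 0,"y": 0,"z": 0.003,"ax": 0,"ay": 0,"az": 0},
  {"hand": 10,"x": 0,"y": 0,"z": 0.003,"ax": 0,"ay": 0,"az": 0},
])

```text
t: 8.48
tool_pos: [0.5569, 0.1675, 0.4036]
orientation: [-2.454, -1.962, 0.0]
force: [0.0, 0.1, -3.4]
opening: 0.0218
gripper_force: 40.0
```

Run:
```python
from h import *
grab('scene','s4'); s=read_state(); print(s['force'],s['tool_pos'])
from rel import rel
rel('s4',np.array([.5575,.163]),.081,.15)
```

```text
[ 0.08600294  0.36013013 -2.29607116] [0.55688398 0.16749896 0.40364252]
bail x 0.0004958632698769705 y 0.0004189443684545855 [-0.03116679  0.03200468] z 0.1037840761897458
hook n 82 zmin [0.0811348  0.08210881]
x [-0.04269688 -0.00063602] y [-0.00501875 -0.00025047  0.00283028]
plate z 0.07123156510808137
[0.55994069 0.16458764 0.1401607 ]
[0.55791425 0.16326946 0.13697192]
```

Nothing felt yet, so I'll keep going in 1 mm steps.

Request:
carry_out([
  {"hand": 10,"x": 0,"y": 0,"z": 0.001,"ax": 0,"ay": 0,"az": 0},
  {"hand": 10,"x": 0,"y": 0,"z": 0.001,"ax": 0,"ay": 0,"az": 0},
])

```text
t: 8.78
tool_pos: [0.5569, 0.1675, 0.4026]
orientation: [-2.454, -1.962, 0.0]
force: [0.5, -0.2, -3.3]
opening: 0.022
gripper_force: 40.0
```

Request:
carry_out([
  {"hand": 10,"x": 0,"y": 0,"z": 0.001,"ax": 0,"ay": 0,"az": 0},
  {"hand": 10,"x": 0,"y": 0,"z": 0.001,"ax": 0,"ay": 0,"az": 0},
])

```text
t: 9.02
tool_pos: [0.5569, 0.1675, 0.4016]
orientation: [-2.454, -1.962, 0.0]
force: [0.0, -0.3, -2.3]
opening: 0.0217
gripper_force: 40.0
```

Request:
carry_out([
  {"hand": 10,"x": 0,"y": 0,"z": 0.001,"ax": 0,"ay": 0,"az": 0},
  {"hand": 10,"x": 0,"y": 0,"z": 0.001,"ax": 0,"ay": 0,"az": 0},
])

```text
t: 9.28
tool_pos: [0.5569, 0.1675, 0.4006]
orientation: [-2.454, -1.962, 0.0]
force: [-0.0, -0.0, -2.3]
opening: 0.0218
gripper_force: 40.0
```

Request:
carry_out([
  {"hand": 10,"x": 0,"y": 0,"z": 0.001,"ax": 0,"ay": 0,"az": 0},
  {"hand": 10,"x": 0,"y": 0,"z": 0.001,"ax": 0,"ay": 0,"az": 0},
])

```text
t: 9.52
tool_pos: [0.5569, 0.1675, 0.3996]
orientation: [-2.454, -1.962, 0.0]
force: [1.0, 0.7, -1.7]
opening: 0.0218
gripper_force: 40.0
```

Request:
carry_out([
  {"hand": 10,"x": 0,"y": 0,"z": 0.001,"ax": 0,"ay": 0,"az": 0},
  {"hand": 10,"x": 0,"y": 0,"z": 0.001,"ax": 0,"ay": 0,"az": 0},
])

```text
t: 9.78
tool_pos: [0.5569, 0.1675, 0.3986]
orientation: [-2.454, -1.962, 0.0]
force: [-0.2, -0.5, -2.6]
opening: 0.0216
gripper_force: 40.0
```

Request:
carry_out([
  {"hand": 10,"x": 0,"y": 0,"z": 0.001,"ax": 0,"ay": 0,"az": 0},
  {"hand": 10,"x": 0,"y": 0,"z": 0.001,"ax": 0,"ay": 0,"az": 0},
])

```text
t: 10.02
tool_pos: [0.5569, 0.1675, 0.3977]
orientation: [2.454, 1.962, -0.0]
force: [-0.1, -0.6, -2.4]
opening: 0.0212
gripper_force: 40.0
```

Request:
carry_out([
  {"hand": 10,"x": 0,"y": 0,"z": 0.001,"ax": 0,"ay": 0,"az": 0},
  {"hand": 10,"x": 0,"y": 0,"z": 0.001,"ax": 0,"ay": 0,"az": 0},
])

```text
t: 10.28
tool_pos: [0.5569, 0.1675, 0.3969]
orientation: [2.454, 1.962, 0.0]
force: [0.3, 0.6, -0.2]
opening: 0.022
gripper_force: 40.0
```

Run:
```python
from h import *
F=[]
for i in range(6):
    im,d=grab('scene','s5'); s=read_state(); F.append(np.r_[s['force'],s['tool_pos'][2],s['wrist_torque']])
print(np.round(F,3)); print(np.mean(F,0))
a=cv2.resize(im[110:240,230:330],(462,600),interpolation=cv2.INTER_CUBIC); cv2.imwrite('pics/s5v.png',a)
```

```text
[[ 1.185 -0.289 -1.562  0.397 -0.102  0.087  0.026]
 [ 0.146 -0.47  -1.568  0.397 -0.117  0.111 -0.005]
 [ 0.597 -0.814 -0.454  0.397 -0.121  0.139  0.029]
 [ 0.111  0.134  0.333  0.397 -0.031  0.126  0.017]
 [-0.192  0.689 -0.543  0.397 -0.072  0.168 -0.051]
 [-0.313  0.188 -0.403  0.397 -0.079  0.107 -0.005]]
[ 0.25589481 -0.09368347 -0.69949069  0.39687808 -0.08697676  0.12279868
  0.00175119]
```

View pics/s5v.png

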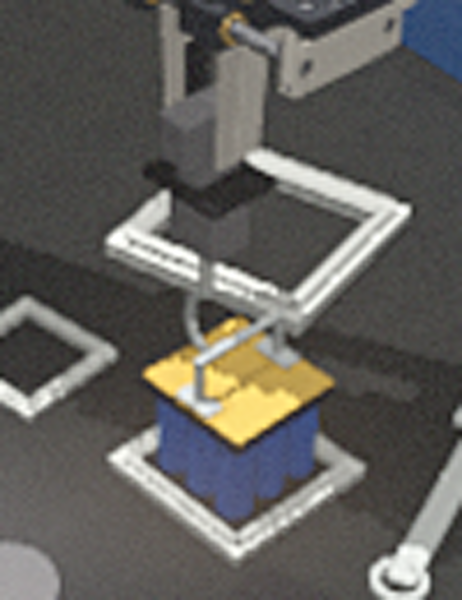

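The view shows the hook bottom behind the bail bar at about (205,345) on the yellow plate. The force rose by about 1.7 N, so contact with the sag taken up is at TCP z ≈ 0.397. A free-hanging hook would just touch at 0.399. I'll rise 6 mm, which puts the hook about 4 mm above the plate and the tip about 4 mm below the bar, then slide +x by 28 mm.

Request:
carry_out([
  {"hand": 10,"x": 0,"y": 0,"z": -0.003,"ax": 0,"ay": 0,"az": 0},
  {"hand": 10,"x": 0,"y": 0,"z": -0.006,"ax": 0,"ay": 0,"az": 0},
  {"hand": 10,"x": 0,"y": 0,"z": -0.006,"ax": 0,"ay": 0,"az": 0},
  {"hand": 10,"x": 0,"y": 0,"z": -0.006,"ax": 0,"ay": 0,"az": 0},
])

```text
t: 11.08
tool_pos: [0.5569, 0.1675, 0.4027]
orientation: [2.454, 1.962, -0.0]
force: [0.1, -0.6, -1.7]
opening: 0.0218
gripper_force: 40.0
```

Request:
carry_out([
  {"hand": 10,"x": 0,"y": 0.003,"z": 0,"ax": 0,"ay": 0,"az": 0},
  {"hand": 10,"x": 0,"y": 0.006,"z": 0,"ax": 0,"ay": 0,"az": 0},
  {"hand": 10,"x": 0,"y": 0.009,"z": 0,"ax": 0,"ay": 0,"az": 0},
  {"hand": 10,"x": 0,"y": 0.012,"z": 0,"ax": 0,"ay": 0,"az": 0},
  {"hand": 10,"x": 0,"y": 0.014,"z": 0,"ax": 0,"ay": 0,"az": 0},
  {"hand": 10,"x": 0,"y": 0.014,"z": 0,"ax": 0,"ay": 0,"az": 0},
])

```text
t: 11.82
tool_pos: [0.5707, 0.1644, 0.4026]
orientation: [-2.454, -1.961, 0.0]
force: [0.1, -0.2, -2.0]
opening: 0.0219
gripper_force: 40.0
```

Run:
```python
from h import *
F=[]
for i in range(4):
    im,d=grab('scene','s6'); s=read_state(); F.append(np.r_[s['force'],s['tool_pos']])
print(np.round(np.mean(F,0),4))
shift(.5569+.028*.9755,.1675-.028*.2198,.403,-12.7)
from rel import rel
rel('s6',np.array([.57,.16]),.081,.15)
```

```text
[-0.2317  0.3841 -2.3788  0.5705  0.1645  0.4027]
xyz [-0.      0.0141 -0.0003] turn [-0.0001  0.     -0.0003]
bail x 0.00042089561322690726 y -0.00011996042022887482 [-0.03127256  0.03103264] z 0.10404500606709655
hook n 76 zmin [0.08175375 0.08365223]
x [-0.02674439 -0.0001561 ] y [-0.00939032 -0.00116754  0.00427942]
plate z 0.07134949078185926
[0.56495632 0.15680813 0.14733167]
[0.5629398  0.15553198 0.14416084]
```

Request:
carry_out([
  {"hand": 10,"x": 0,"y": 0.003,"z": 0,"ax": 0,"ay": 0,"az": 0},
  {"hand": 10,"x": 0,"y": 0.006,"z": 0,"ax": 0,"ay": 0,"az": 0},
  {"hand": 10,"x": 0,"y": 0.009,"z": 0,"ax": 0,"ay": 0,"az": 0},
  {"hand": 10,"x": 0,"y": 0.012,"z": 0,"ax": 0,"ay": 0,"az": 0},
  {"hand": 10,"x": 0,"y": 0.014,"z": 0,"ax": 0,"ay": 0,"az": 0},
  {"hand": 10,"x": 0,"y": 0.014,"z": 0,"ax": 0,"ay": 0,"az": 0},
])

```text
t: 12.78
tool_pos: [0.5843, 0.1613, 0.4027]
orientation: [-2.454, -1.962, 0.0]
force: [-0.5, -0.1, -2.0]
opening: 0.0216
gripper_force: 40.0
```

Run:
```python
from h import *
F=[]
for i in range(4):
    im,d=grab('scene','s7'); s=read_state(); F.append(np.r_[s['force'],s['tool_pos']])
print(np.round(np.mean(F,0),4))
t,_=grab('top','t7')
a=cv2.resize(im[140:200,250:320],(700,600),interpolation=cv2.INTER_CUBIC); cv2.imwrite('pics/s7v.png',a)
```

```text
[-0.274   0.6301 -2.0887  0.5842  0.1614  0.4027]
```

View pics/s7v.png

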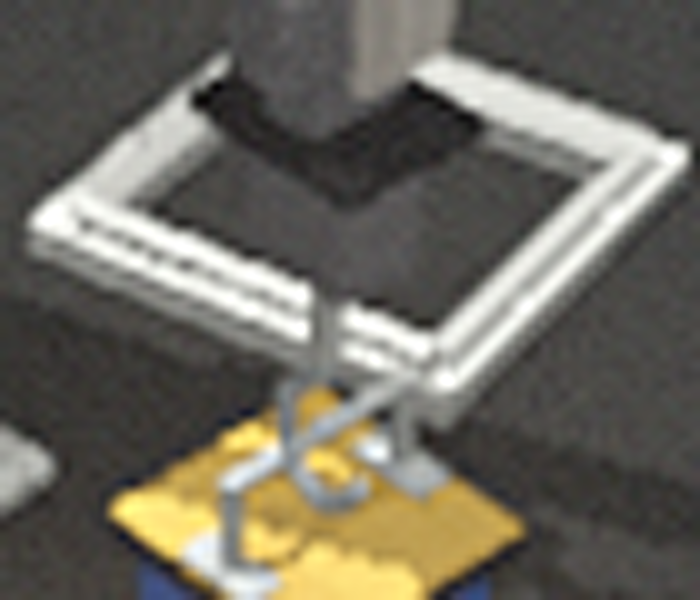

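The view shows the bar, (235,485) to (400,380), crossing over the hook. The hook's back is at (285,430), bottom at (322,497) and tip at (360,485), so the bar sits inside the J above its bottom. I'll lift slowly.

Request:
carry_out([
  {"hand": 10,"x": 0,"y": 0,"z": -0.003,"ax": 0,"ay": 0,"az": 0},
  {"hand": 10,"x": 0,"y": 0,"z": -0.006,"ax": 0,"ay": 0,"az": 0},
  {"hand": 10,"x": 0,"y": 0,"z": -0.009,"ax": 0,"ay": 0,"az": 0},
  {"hand": 10,"x": 0,"y": 0,"z": -0.012,"ax": 0,"ay": 0,"az": 0},
  {"hand": 10,"x": 0,"y": 0,"z": -0.015,"ax": 0,"ay": 0,"az": 0},
  {"hand": 10,"x": 0,"y": 0,"z": -0.018,"ax": 0,"ay": 0,"az": 0},
  {"hand": 10,"x": 0,"y": 0,"z": -0.021,"ax": 0,"ay": 0,"az": 0},
  {"hand": 10,"x": 0,"y": 0,"z": -0.024,"ax": 0,"ay": 0,"az": 0},
], newtons=50)

```text
t: 14.02
tool_pos: [0.5842, 0.1613, 0.4267]
orientation: [-2.454, -1.962, 0.0]
force: [-0.1, 0.2, -3.5]
opening: 0.0215
gripper_force: 50.0
```

Request:
carry_out([
  {"hand": 10,"x": 0,"y": 0,"z": -0.002,"ax": 0,"ay": 0,"az": 0},
  {"hand": 10,"x": 0,"y": 0,"z": -0.004,"ax": 0,"ay": 0,"az": 0},
  {"hand": 10,"x": 0,"y": 0,"z": -0.006,"ax": 0,"ay": 0,"az": 0},
  {"hand": 10,"x": 0,"y": 0,"z": -0.008,"ax": 0,"ay": 0,"az": 0},
  {"hand": 10,"x": 0,"y": 0,"z": -0.008,"ax": 0,"ay": 0,"az": 0},
  {"hand": 10,"x": 0,"y": 0,"z": -0.008,"ax": 0,"ay": 0,"az": 0},
])

```text
t: 14.78
tool_pos: [0.5842, 0.1614, 0.4346]
orientation: [-2.454, -1.962, 0.0]
force: [0.8, 0.6, -5.1]
opening: 0.0215
gripper_force: 50.0
```

```bash
cat > st.py <<'E'
from h import *
def st(tag,n=5):
    F=[];D=[]
    for i in range(n):
        im,d=grab('scene',tag); s=read_state(); F.append(np.r_[s['force'],s['tool_pos']]); D.append(d)
    print('F,pos',np.round(np.mean(F,0),4),'t',s['t'])
    P=cloud('scene',np.median(D,0)); hsv=cv2.cvtColor(im,cv2.COLOR_BGR2HSV)
    y=(cv2.inRange(hsv,(18,100,80),(35,255,255))>0); y[:110]=0; y[215:]=0; y[:,:245]=0; y[:,325:]=0
    y&=(P[...,2]>.06)&(P[...,2]<.14); y=cv2.erode(y.astype(np.uint8),np.ones((2,2)))>0; q=P[y]
    c=np.linalg.lstsq(np.c_[q[:,:2]-[.5855,.158],np.ones(len(q))],q[:,2],rcond=None)[0]
    r=cv2.minAreaRect(np.float32(q[:,:2])); print('plate z',round(c[2],4),'tilt deg',np.degrees(c[:2]).round(2),np.round(r[0],4),round(r[2],1))
E
python3 -c "
from st import *
st('s8')"
```

```text
F,pos [ 0.2897  0.1783 -5.1558  0.5842  0.1614  0.4346] t 15.025
plate z 0.0713 tilt deg [0.09 0.15] [0.5872 0.1581] 77.3
```

Engaged: about 2.8 N of spring load, and the module is still seated. I'll keep going.

Request:
carry_out([
  {"hand": 10,"x": 0,"y": 0,"z": -0.0015,"ax": 0,"ay": 0,"az": 0},
  {"hand": 10,"x": 0,"y": 0,"z": -0.003,"ax": 0,"ay": 0,"az": 0},
  {"hand": 10,"x": 0,"y": 0,"z": -0.0045,"ax": 0,"ay": 0,"az": 0},
  {"hand": 10,"x": 0,"y": 0,"z": -0.006,"ax": 0,"ay": 0,"az": 0},
  {"hand": 10,"x": 0,"y": 0,"z": -0.0075,"ax": 0,"ay": 0,"az": 0},
  {"hand": 10,"x": 0,"y": 0,"z": -0.009,"ax": 0,"ay": 0,"az": 0},
  {"hand": 10,"x": 0,"y": 0,"z": -0.0105,"ax": 0,"ay": 0,"az": 0},
  {"hand": 10,"x": 0,"y": 0,"z": -0.012,"ax": 0,"ay": 0,"az": 0},
])

```text
t: 16.02
tool_pos: [0.5842, 0.1614, 0.4467]
orientation: [-2.454, -1.962, 0.0]
force: [0.6, -0.7, -6.1]
opening: 0.0216
gripper_force: 50.0
```

```bash
python3 -c "
from st import *
st('s9')"
```

```text
F,pos [-0.1436  0.1473 -6.7116  0.5842  0.1614  0.4468] t 16.275
plate z 0.0713 tilt deg [ 0.09 -0.1 ] [0.5869 0.1572] 77.1
```

Request:
carry_out([
  {"hand": 10,"x": 0,"y": 0,"z": -0.0015,"ax": 0,"ay": 0,"az": 0},
  {"hand": 10,"x": 0,"y": 0,"z": -0.003,"ax": 0,"ay": 0,"az": 0},
  {"hand": 10,"x": 0,"y": 0,"z": -0.0045,"ax": 0,"ay": 0,"az": 0},
  {"hand": 10,"x": 0,"y": 0,"z": -0.006,"ax": 0,"ay": 0,"az": 0},
  {"hand": 10,"x": 0,"y": 0,"z": -0.0075,"ax": 0,"ay": 0,"az": 0},
  {"hand": 10,"x": 0,"y": 0,"z": -0.009,"ax": 0,"ay": 0,"az": 0},
  {"hand": 10,"x": 0,"y": 0,"z": -0.0105,"ax": 0,"ay": 0,"az": 0},
  {"hand": 10,"x": 0,"y": 0,"z": -0.012,"ax": 0,"ay": 0,"az": 0},
])

```text
t: 17.27
tool_pos: [0.5842, 0.1613, 0.4588]
orientation: [2.454, 1.962, -0.0]
force: [-0.2, -0.5, -7.5]
opening: 0.0219
gripper_force: 50.0
```

```bash
python3 -c "
from st import *
st('s10')"
```

```text
F,pos [-0.1208 -0.211  -7.2952  0.5842  0.1614  0.4589] t 17.525
plate z 0.0801 tilt deg [-1.04  0.07] [0.5863 0.1575] 77.9
```

Lift-off: the plate has risen 8.8 mm and W ≈ 5 N. I'll raise it 16 mm more, gently.

Request:
carry_out([
  {"hand": 10,"x": 0,"y": 0,"z": -0.0015,"ax": 0,"ay": 0,"az": 0},
  {"hand": 10,"x": 0,"y": 0,"z": -0.0035,"ax": 0,"ay": 0,"az": 0},
  {"hand": 10,"x": 0,"y": 0,"z": -0.006,"ax": 0,"ay": 0,"az": 0},
  {"hand": 10,"x": 0,"y": 0,"z": -0.0085,"ax": 0,"ay": 0,"az": 0},
  {"hand": 10,"x": 0,"y": 0,"z": -0.011,"ax": 0,"ay": 0,"az": 0},
  {"hand": 10,"x": 0,"y": 0,"z": -0.0135,"ax": 0,"ay": 0,"az": 0},
  {"hand": 10,"x": 0,"y": 0,"z": -0.015,"ax": 0,"ay": 0,"az": 0},
  {"hand": 10,"x": 0,"y": 0,"z": -0.016,"ax": 0,"ay": 0,"az": 0},
])

```text
t: 18.52
tool_pos: [0.5842, 0.1614, 0.4749]
orientation: [2.454, 1.962, 0.0]
force: [-0.2, 0.9, -6.9]
opening: 0.0215
gripper_force: 50.0
```

```bash
python3 -c "
from st import *
st('s11');st('s11b')"
```

```text
F,pos [-0.2788 -0.0984 -7.0606  0.5842  0.1614  0.4748] t 18.775
plate z 0.0958 tilt deg [-0.98 -0.05] [0.5865 0.1572] 76.8
F,pos [ 0.0517  0.0768 -6.9069  0.5842  0.1614  0.4746] t 19.025
plate z 0.0955 tilt deg [-1.2   0.36] [0.5865 0.1577] 77.6
```

It hangs about 24.4 mm up, clear of the frame and steady. I'll trim by 0.5 mm and hold.

Request:
carry_out([
  {"hand": 10,"x": 0,"y": 0,"z": -0.0005,"ax": 0,"ay": 0,"az": 0},
  {"hand": 10,"x": 0,"y": 0,"z": -0.0005,"ax": 0,"ay": 0,"az": 0},
  {"hand": 10,"x": 0,"y": 0,"z": -0.0005,"ax": 0,"ay": 0,"az": 0},
  {"hand": 10,"x": 0,"y": 0,"z": -0.0005,"ax": 0,"ay": 0,"az": 0},
  {"hand": 10,"x": 0,"y": 0,"z": -0.0005,"ax": 0,"ay": 0,"az": 0},
  {"hand": 10,"x": 0,"y": 0,"z": -0.0005,"ax": 0,"ay": 0,"az": 0},
  {"hand": 10,"x": 0,"y": 0,"z": -0.0005,"ax": 0,"ay": 0,"az": 0},
  {"hand": 10,"x": 0,"y": 0,"z": -0.0005,"ax": 0,"ay": 0,"az": 0},
])

```text
t: 20.02
tool_pos: [0.5842, 0.1614, 0.4753]
orientation: [2.454, 1.962, 0.0]
force: [-0.1, 0.0, -7.7]
opening: 0.0214
gripper_force: 50.0
```

Request:
carry_out([
  {"hand": 10,"x": 0,"y": 0,"z": 0,"ax": 0,"ay": 0,"az": 0},
  {"hand": 10,"x": 0,"y": 0,"z": 0,"ax": 0,"ay": 0,"az": 0},
  {"hand": 10,"x": 0,"y": 0,"z": 0,"ax": 0,"ay": 0,"az": 0},
  {"hand": 10,"x": 0,"y": 0,"z": 0,"ax": 0,"ay": 0,"az": 0},
  {"hand": 10,"x": 0,"y": 0,"z": 0,"ax": 0,"ay": 0,"az": 0},
  {"hand": 10,"x": 0,"y": 0,"z": 0,"ax": 0,"ay": 0,"az": 0},
  {"hand": 10,"x": 0,"y": 0,"z": 0,"ax": 0,"ay": 0,"az": 0},
  {"hand": 10,"x": 0,"y": 0,"z": 0,"ax": 0,"ay": 0,"az": 0},
])

```text
t: 21.02
tool_pos: [0.5842, 0.1614, 0.4752]
orientation: [2.454, 1.962, -0.0]
force: [0.0, -0.2, -7.1]
opening: 0.0217
gripper_force: 50.0
```

Run:
```python
from st import *
st('s12');st('s12b',8)
im=cv2.imread('pics/s12b.png'); cv2.imwrite('pics/s12v.png',cv2.resize(im[110:240,230:330],(462,600),interpolation=cv2.INTER_CUBIC))
```

```text
F,pos [ 0.4002  0.1102 -6.8335  0.5842  0.1614  0.4752] t 21.275
plate z 0.0961 tilt deg [-1.24  0.14] [0.5865 0.1575] 77.9
F,pos [ 0.0368  0.1151 -7.1284  0.5842  0.1614  0.4752] t 21.675
plate z 0.0961 tilt deg [-1.11  0.14] [0.5861 0.1578] 77.7
```

View pics/s12v.png

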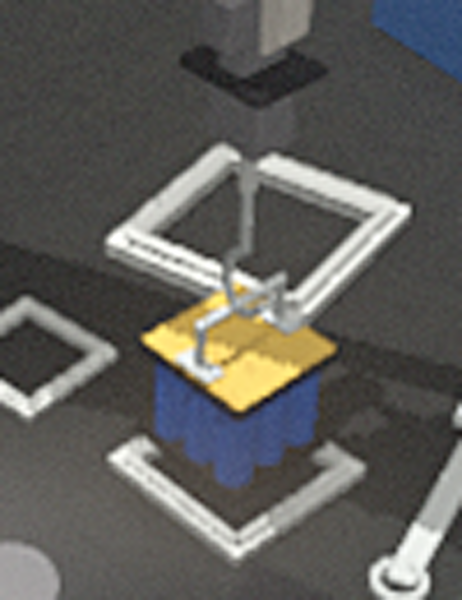

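The module hangs free at crop (238,380), level to about 1° and 24.8 mm up. The hook holds the bail at (238,305), and it was steady for more than 2 s. I'll lower it gently.

Request:
carry_out([
  {"hand": 10,"x": 0,"y": 0,"z": 0.001,"ax": 0,"ay": 0,"az": 0},
  {"hand": 10,"x": 0,"y": 0,"z": 0.0025,"ax": 0,"ay": 0,"az": 0},
  {"hand": 10,"x": 0,"y": 0,"z": 0.0045,"ax": 0,"ay": 0,"az": 0},
  {"hand": 10,"x": 0,"y": 0,"z": 0.0065,"ax": 0,"ay": 0,"az": 0},
  {"hand": 10,"x": 0,"y": 0,"z": 0.0085,"ax": 0,"ay": 0,"az": 0},
  {"hand": 10,"x": 0,"y": 0,"z": 0.01,"ax": 0,"ay": 0,"az": 0},
  {"hand": 10,"x": 0,"y": 0,"z": 0.0115,"ax": 0,"ay": 0,"az": 0},
  {"hand": 10,"x": 0,"y": 0,"z": 0.013,"ax": 0,"ay": 0,"az": 0},
])

```text
t: 22.68
tool_pos: [0.5842, 0.1613, 0.4622]
orientation: [2.454, 1.962, 0.0]
force: [0.1, 0.2, -7.7]
opening: 0.0217
gripper_force: 50.0
```

```bash
python3 -c "
from st import *
st('s13')"
```

```text
F,pos [ 0.1418  0.0192 -7.0593  0.5842  0.1614  0.4621] t 22.925
plate z 0.0827 tilt deg [-0.97  0.2 ] [0.5861 0.1576] 76.9
```

Request:
carry_out([
  {"hand": 10,"x": 0,"y": 0,"z": 0.0015,"ax": 0,"ay": 0,"az": 0},
  {"hand": 10,"x": 0,"y": 0,"z": 0.003,"ax": 0,"ay": 0,"az": 0},
  {"hand": 10,"x": 0,"y": 0,"z": 0.0045,"ax": 0,"ay": 0,"az": 0},
  {"hand": 10,"x": 0,"y": 0,"z": 0.006,"ax": 0,"ay": 0,"az": 0},
  {"hand": 10,"x": 0,"y": 0,"z": 0.0075,"ax": 0,"ay": 0,"az": 0},
  {"hand": 10,"x": 0,"y": 0,"z": 0.009,"ax": 0,"ay": 0,"az": 0},
  {"hand": 10,"x": 0,"y": 0,"z": 0.0105,"ax": 0,"ay": 0,"az": 0},
  {"hand": 10,"x": 0,"y": 0,"z": 0.012,"ax": 0,"ay": 0,"az": 0},
])

```text
t: 23.92
tool_pos: [0.5843, 0.1614, 0.4503]
orientation: [2.454, 1.962, 0.0]
force: [0.5, 0.1, -5.6]
opening: 0.0215
gripper_force: 50.0
```

```bash
python3 -c "
from st import *
st('s14')"
```

```text
F,pos [-0.5396 -0.2437 -6.9724  0.5842  0.1614  0.4501] t 24.175
plate z 0.0772 tilt deg [-1.86  0.81] [0.5865 0.1565] 76.7
```

```bash
cat >> st.py <<'E'
def quad(tags):
    X=np.array([.9755,-.2198]); Y=np.array([.2198,.9755])
    for t in tags:
        im=cv2.imread(f'pics/{t}.png'); P=cloud('scene',np.load(f'pics/{t}.npy')); d=P[...,:2]-[.587,.1577]; x,y,z=d@X,d@Y,P[...,2]
        hsv=cv2.cvtColor(im,cv2.COLOR_BGR2HSV); ye=cv2.inRange(hsv,(18,100,80),(35,255,255))>0
        o=[]
        for sx in(-1,1):
            for sy in(-1,1):
                m=ye&(x*sx>.01)&(x*sx<.034)&(y*sy>.005)&(y*sy<.034)&(z>.065)&(z<.11); o+=[np.median(z[m]).round(4),int(m.sum())]
        b=(abs(x)<.012)&(abs(y)<.034)&(z>.099)&(z<.14)
        m=ye&(z>.06)&(z<.11); print(t,'quads --,-+,+-,++',*o,'x ext',np.percentile(x[m],[1,99]).round(4),'y',np.percentile(y[m],[1,99]).round(4))
E
python3 -c "
from st import *
quad(['s8','s10','s12b','s13','s14'])
st('s14b'); quad(['s14b'])"
```

```text
s8 quads --,-+,+-,++ 0.0713 43 0.0715 20 0.0714 77 0.0715 70 x ext [-0.0402  0.0359] y [-0.0369  0.0368]
s10 quads --,-+,+-,++ 0.0803 40 0.0802 17 0.0796 79 0.0793 68 x ext [-0.0413  0.0352] y [-0.0365  0.0365]
s12b quads --,-+,+-,++ 0.0966 40 0.0967 21 0.0954 76 0.0957 75 x ext [-0.0401  0.0356] y [-0.0361  0.0372]
s13 quads --,-+,+-,++ 0.0835 40 0.0828 17 0.0825 79 0.0828 71 x ext [-0.0408  0.0352] y [-0.0364  0.0372]
s14 quads --,-+,+-,++ 0.0722 39 0.0717 19 0.0713 82 0.0713 72 x ext [-0.0404  0.0344] y [-0.0368  0.0366]
F,pos [-0.2239 -0.2152 -6.5768  0.5842  0.1614  0.4501] t 24.425
plate z 0.0718 tilt deg [-0.55  0.1 ] [0.5865 0.1577] 77.5
s14b quads --,-+,+-,++ 0.0721 39 0.0721 18 0.0714 80 0.0717 76 x ext [-0.0405  0.0348] y [-0.0366  0.0369]
```

The earlier reading was an outlier: the plate is just touching down. I'll lower on to unload the spring.

Request:
carry_out([
  {"hand": 10,"x": 0,"y": 0,"z": 0.0015,"ax": 0,"ay": 0,"az": 0},
  {"hand": 10,"x": 0,"y": 0,"z": 0.003,"ax": 0,"ay": 0,"az": 0},
  {"hand": 10,"x": 0,"y": 0,"z": 0.005,"ax": 0,"ay": 0,"az": 0},
  {"hand": 10,"x": 0,"y": 0,"z": 0.007,"ax": 0,"ay": 0,"az": 0},
  {"hand": 10,"x": 0,"y": 0,"z": 0.009,"ax": 0,"ay": 0,"az": 0},
  {"hand": 10,"x": 0,"y": 0,"z": 0.012,"ax": 0,"ay": 0,"az": 0},
  {"hand": 10,"x": 0,"y": 0,"z": 0.015,"ax": 0,"ay": 0,"az": 0},
  {"hand": 10,"x": 0,"y": 0,"z": 0.018,"ax": 0,"ay": 0,"az": 0},
])

```text
t: 25.42
tool_pos: [0.5842, 0.1614, 0.4321]
orientation: [-2.454, -1.962, -0.0]
force: [-0.6, 0.6, -4.1]
opening: 0.022
gripper_force: 50.0
```

```bash
python3 -c "
from st import *
st('s15'); quad(['s15'])"
```

```text
F,pos [-1.0834 -0.0136 -4.208   0.5842  0.1614  0.432 ] t 25.675
plate z 0.0716 tilt deg [-0.34  0.09] [0.5861 0.1572] 78.2
s15 quads --,-+,+-,++ 0.0718 39 0.0719 22 0.0713 78 0.0715 77 x ext [-0.0401  0.0351] y [-0.0369  0.0361]
```

Request:
carry_out([
  {"hand": 10,"x": 0,"y": 0,"z": 0.003,"ax": 0,"ay": 0,"az": 0},
  {"hand": 10,"x": 0,"y": 0,"z": 0.007,"ax": 0,"ay": 0,"az": 0},
  {"hand": 10,"x": 0,"y": 0,"z": 0.011,"ax": 0,"ay": 0,"az": 0},
  {"hand": 10,"x": 0,"y": 0,"z": 0.015,"ax": 0,"ay": 0,"az": 0},
  {"hand": 10,"x": 0,"y": 0,"z": 0.019,"ax": 0,"ay": 0,"az": 0},
  {"hand": 10,"x": 0,"y": 0,"z": 0.023,"ax": 0,"ay": 0,"az": 0},
  {"hand": 10,"x": 0,"y": 0,"z": 0.027,"ax": 0,"ay": 0,"az": 0},
  {"hand": 10,"x": 0,"y": 0,"z": 0.029,"ax": 0,"ay": 0,"az": 0},
])

```text
t: 26.68
tool_pos: [0.5842, 0.1614, 0.4029]
orientation: [-2.454, -1.962, 0.0]
force: [0.6, -0.4, -1.5]
opening: 0.0216
gripper_force: 50.0
```

```bash
python3 -c "
from st import *
st('s16'); quad(['s16'])"
```

```text
F,pos [-0.0951 -0.1878 -2.2109  0.5842  0.1614  0.4031] t 26.925
plate z 0.0713 tilt deg [-0.08 -0.11] [0.5857 0.1579] 77.3
s16 quads --,-+,+-,++ 0.0714 40 0.0714 20 0.0712 77 0.0713 69 x ext [-0.041   0.0343] y [-0.0374  0.0376]
```

The module is home and level, and the hook is free. I'll back out by −30 mm along x.

Request:
carry_out([
  {"hand": 10,"x": 0,"y": -0.003,"z": 0,"ax": 0,"ay": 0,"az": 0},
  {"hand": 10,"x": 0,"y": -0.007,"z": 0,"ax": 0,"ay": 0,"az": 0},
  {"hand": 10,"x": 0,"y": -0.011,"z": 0,"ax": 0,"ay": 0,"az": 0},
  {"hand": 10,"x": 0,"y": -0.015,"z": 0,"ax": 0,"ay": 0,"az": 0},
  {"hand": 10,"x": 0,"y": -0.019,"z": 0,"ax": 0,"ay": 0,"az": 0},
  {"hand": 10,"x": 0,"y": -0.023,"z": 0,"ax": 0,"ay": 0,"az": 0},
  {"hand": 10,"x": 0,"y": -0.027,"z": 0,"ax": 0,"ay": 0,"az": 0},
  {"hand": 10,"x": 0,"y": -0.03,"z": 0,"ax": 0,"ay": 0,"az": 0},
])

```text
t: 27.92
tool_pos: [0.5547, 0.168, 0.4033]
orientation: [2.454, 1.962, 0.0]
force: [0.4, -0.1, -2.2]
opening: 0.0217
gripper_force: 50.0
```

```bash
python3 -c "
from st import *
st('s17',3); quad(['s17'])"
```

```text
F,pos [ 0.2594 -0.5653 -1.6319  0.5547  0.1681  0.4033] t 28.075
plate z 0.0713 tilt deg [ 0.21 -0.14] [0.5862 0.1573] 77.4
s17 quads --,-+,+-,++ 0.0712 43 0.0714 29 0.0717 73 0.0712 71 x ext [-0.0409  0.0342] y [-0.0374  0.0372]
```

Clear. Now up 95 mm and back towards the stand.

Request:
carry_out([
  {"hand": 10,"x": 0,"y": 0,"z": -0.01,"ax": 0,"ay": 0,"az": 0},
  {"hand": 10,"x": 0,"y": 0,"z": -0.03,"ax": 0,"ay": 0,"az": 0},
  {"hand": 10,"x": 0,"y": 0,"z": -0.05,"ax": 0,"ay": 0,"az": 0},
  {"hand": 10,"x": 0,"y": 0,"z": -0.07,"ax": 0,"ay": 0,"az": 0},
  {"hand": 10,"x": 0,"y": 0,"z": -0.088,"ax": 0,"ay": 0,"az": 0},
  {"hand": 10,"x": 0,"y": 0,"z": -0.096,"ax": 0,"ay": 0,"az": 0},
  {"hand": 10,"x": 0,"y": 0,"z": -0.097,"ax": 0,"ay": 0,"az": 0},
])

```text
t: 28.95
tool_pos: [0.555, 0.168, 0.5008]
orientation: [2.454, 1.961, 0.001]
force: [0.1, -0.3, -2.2]
opening: 0.0219
gripper_force: 50.0
```

```bash
python3 -c "
from h import *
shift(.5413,-.2009,.499,17)"
```

```text
xyz [-0.3629  0.0678  0.0017] turn [ 8.000e-04 -1.000e-04 -5.187e-01]
```

Request:
carry_out([
  {"hand": 10,"x": -0.02,"y": 0.004,"z": 0,"ax": 0,"ay": 0,"az": -0.05},
  {"hand": 10,"x": -0.06,"y": 0.011,"z": 0,"ax": 0,"ay": 0,"az": -0.13},
  {"hand": 10,"x": -0.11,"y": 0.021,"z": 0,"ax": 0,"ay": 0,"az": -0.22},
  {"hand": 10,"x": -0.165,"y": 0.031,"z": 0,"ax": 0,"ay": 0,"az": -0.31},
  {"hand": 10,"x": -0.22,"y": 0.041,"z": 0,"ax": 0,"ay": 0,"az": -0.4},
  {"hand": 10,"x": -0.275,"y": 0.051,"z": 0,"ax": 0,"ay": 0,"az": -0.48},
  {"hand": 10,"x": -0.33,"y": 0.062,"z": 0.001,"ax": 0,"ay": 0,"az": -0.519},
  {"hand": 10,"x": -0.363,"y": 0.068,"z": 0.002,"ax": 0,"ay": 0,"az": -0.519},
])

```text
t: 29.95
tool_pos: [0.5407, -0.2037, 0.4968]
orientation: [-1.869, -2.523, 0.001]
force: [-0.4, 0.4, -2.2]
opening: 0.0217
gripper_force: 50.0
```

Request:
carry_out([
  {"hand": 10,"x": 0,"y": 0,"z": 0,"ax": 0,"ay": 0,"az": 0},
  {"hand": 10,"x": 0,"y": 0,"z": 0,"ax": 0,"ay": 0,"az": 0},
  {"hand": 10,"x": 0,"y": 0,"z": 0,"ax": 0,"ay": 0,"az": 0},
  {"hand": 10,"x": 0,"y": 0,"z": 0,"ax": 0,"ay": 0,"az": 0},
  {"hand": 10,"x": 0,"y": 0,"z": 0,"ax": 0,"ay": 0,"az": 0},
])

```text
t: 30.58
tool_pos: [0.5415, -0.2005, 0.4984]
orientation: [1.867, 2.526, 0.0]
force: [-0.8, -0.7, -1.3]
opening: 0.0213
gripper_force: 50.0
```

Run:
```python
from h import *
shift(.5413,-.2009,.3447,17)
# compare scale now vs s2 (same nominal pose), and stand vs s2
im,d=grab('scene','s18'); s=read_state(); print(s['tool_pos'])
a=np.float32(cv2.cvtColor(im,6)); b=np.float32(cv2.cvtColor(cv2.imread('pics/s2.png'),6))
for nm,(v0,v1,u0,u1) in dict(scale=(170,252,115,168),stand=(255,308,135,190)).items(): print(nm,cv2.phaseCorrelate(b[v0:v1,u0:u1].copy(),a[v0:v1,u0:u1].copy(),cv2.createHanningWindow((u1-u0,v1-v0),cv2.CV_32F)))
c=np.hstack([cv2.imread('pics/s2.png')[160:310,110:200],im[160:310,110:200]]); cv2.imwrite('pics/s18v.png',cv2.resize(c,(720,600),interpolation=cv2.INTER_CUBIC))
```

```text
xyz [-0.0004 -0.0003  0.1537] turn [0.0001 0.0001 0.0013]
[ 0.5414449  -0.20058988  0.49839773]
scale ((-0.00020460605502492513, -0.555273878313784), 1.0035747064975062)
stand ((0.006009659267355971, -0.0272393631607315), 0.9865320124743897)
```

View pics/s18v.png

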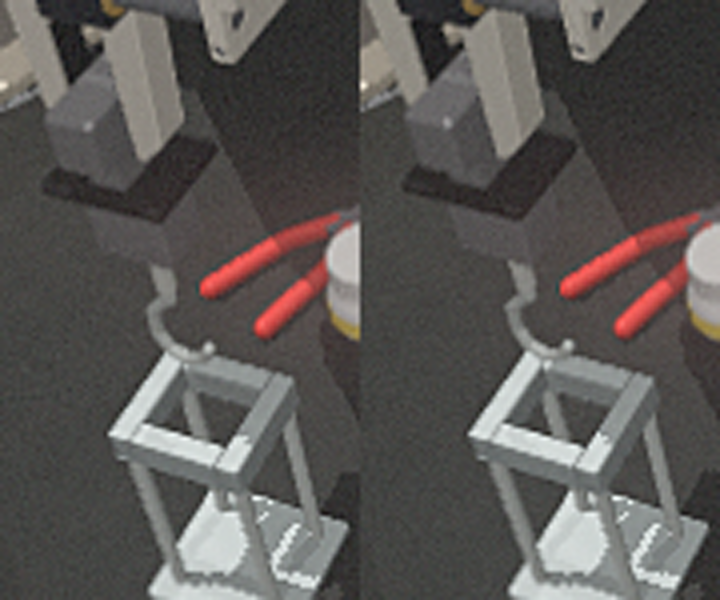

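The two views match, with the scale and stand in the same relation as at removal, so nothing slipped. I'll lower it into the stand.

Request:
carry_out([
  {"hand": 10,"x": 0,"y": 0,"z": 0.01,"ax": 0,"ay": 0,"az": 0},
  {"hand": 10,"x": 0,"y": 0,"z": 0.025,"ax": 0,"ay": 0,"az": 0},
  {"hand": 10,"x": 0,"y": 0,"z": 0.04,"ax": 0,"ay": 0,"az": 0},
  {"hand": 10,"x": 0,"y": 0,"z": 0.055,"ax": 0,"ay": 0,"az": 0},
  {"hand": 10,"x": 0,"y": 0,"z": 0.07,"ax": 0,"ay": 0,"az": 0},
  {"hand": 10,"x": 0,"y": 0,"z": 0.085,"ax": 0,"ay": 0,"az": 0},
  {"hand": 10,"x": 0,"y": 0,"z": 0.095,"ax": 0,"ay": 0,"az": 0},
  {"hand": 10,"x": 0,"y": 0,"z": 0.1,"ax": 0,"ay": 0,"az": 0},
])

```text
t: 31.62
tool_pos: [0.5413, -0.2011, 0.3974]
orientation: [-1.868, -2.525, 0.0]
force: [0.1, -0.5, -2.5]
opening: 0.0216
gripper_force: 50.0
```

```bash
python3 -c "
from h import *
read_camera('top');print(read_state()['force'],read_state()['tool_pos']);shift(.5413,-.2009,.3447,17)"
```

```text
[-0.78758087  0.56452815 -2.67314772] [ 0.54126092 -0.20105618  0.3971564 ]
xyz [0.0001 0.0001 0.0525] turn [-0.0007 -0.0007  0.0003]
```

Request:
carry_out([
  {"hand": 10,"x": 0,"y": 0,"z": 0.008,"ax": 0,"ay": 0,"az": 0},
  {"hand": 10,"x": 0,"y": 0,"z": 0.017,"ax": 0,"ay": 0,"az": 0},
  {"hand": 10,"x": 0,"y": 0,"z": 0.026,"ax": 0,"ay": 0,"az": 0},
  {"hand": 10,"x": 0,"y": 0,"z": 0.034,"ax": 0,"ay": 0,"az": 0},
  {"hand": 10,"x": 0,"y": 0,"z": 0.041,"ax": 0,"ay": 0,"az": 0},
  {"hand": 10,"x": 0,"y": 0,"z": 0.046,"ax": 0,"ay": 0,"az": 0},
  {"hand": 10,"x": 0,"y": 0,"z": 0.05,"ax": 0,"ay": 0,"az": 0},
  {"hand": 10,"x": 0,"y": 0,"z": 0.05,"ax": 0,"ay": 0,"az": 0},
])

```text
t: 32.67
tool_pos: [0.5413, -0.2011, 0.348]
orientation: [-1.868, -2.525, 0.0]
force: [0.5, -0.2, -2.3]
opening: 0.0216
gripper_force: 50.0
```

Request:
carry_out([
  {"hand": 10,"x": 0,"y": 0,"z": 0.001,"ax": 0,"ay": 0,"az": 0},
  {"hand": 10,"x": 0,"y": 0,"z": 0.002,"ax": 0,"ay": 0,"az": 0},
  {"hand": 10,"x": 0,"y": 0,"z": 0.002,"ax": 0,"ay": 0,"az": 0},
])

```text
t: 33.05
tool_pos: [0.5413, -0.2011, 0.3463]
orientation: [1.868, 2.526, -0.0]
force: [0.1, 0.6, -2.3]
opening: 0.0218
gripper_force: 50.0
```

```bash
python3 -c "
from h import *
for i in range(4): read_camera('top');print(read_state()['force'],read_state()['tool_pos'])"
```

```text
[ 0.12023287  1.33659621 -2.82927006] [ 0.54136519 -0.20112175  0.34632853]
[-1.01731108  0.64317538 -0.56620892] [ 0.54136473 -0.20113264  0.34634793]
[-0.52127646 -0.2752967  -2.82770158] [ 0.541369   -0.20111613  0.34630624]
[-0.82192341 -0.01212247 -1.41801408] [ 0.54136689 -0.20112802  0.34631378]
```

Request:
carry_out([
  {"hand": 10,"x": 0,"y": 0,"z": 0.001,"ax": 0,"ay": 0,"az": 0},
  {"hand": 10,"x": 0,"y": 0,"z": 0.0016,"ax": 0,"ay": 0,"az": 0},
  {"hand": 10,"x": 0,"y": 0,"z": 0.0016,"ax": 0,"ay": 0,"az": 0},
])

```text
t: 33.62
tool_pos: [0.5414, -0.2011, 0.3447]
orientation: [1.868, 2.526, 0.0]
force: [0.6, 0.6, -2.2]
opening: 0.0219
gripper_force: 50.0
```

```bash
python3 -c "
from h import *
F=[]
for i in range(5): read_camera('top');F.append(np.r_[read_state()['force'],read_state()['tool_pos']])
print(np.mean(F,0))"
```

```text
[-0.7283312   0.10951075 -0.56583619  0.54136001 -0.20110023  0.34470874]
```

Request:
carry_out([
  {"hand": 10,"x": 0,"y": 0,"z": 0.0005,"ax": 0,"ay": 0,"az": 0},
  {"hand": 10,"x": 0,"y": 0,"z": 0.0005,"ax": 0,"ay": 0,"az": 0},
])

```text
t: 34.12
tool_pos: [0.5414, -0.2011, 0.3447]
orientation: [1.868, 2.526, -0.0]
force: [-4.0, 1.7, 5.0]
opening: 0.0214
gripper_force: 50.0
```

```bash
python3 -c "
from h import *
F=[]
for i in range(5): read_camera('top');F.append(np.r_[read_state()['force'],read_state()['tool_pos']])
print(np.mean(F,0))"
```

```text
[-3.65739971  1.12011846  5.78749277  0.54134508 -0.20108974  0.34469366]
```

Seated on the collar. I'll ease off and release.

Request:
carry_out([
  {"hand": 10,"x": 0,"y": 0,"z": -0.0004,"ax": 0,"ay": 0,"az": 0},
  {"hand": 28,"x": 0,"y": 0,"z": -0.0004,"ax": 0,"ay": 0,"az": 0},
  {"hand": 35,"x": 0,"y": 0,"z": -0.0004,"ax": 0,"ay": 0,"az": 0},
  {"hand": 60,"x": 0,"y": 0,"z": -0.0004,"ax": 0,"ay": 0,"az": 0},
  {"hand": 80,"x": 0,"y": 0,"z": -0.0004,"ax": 0,"ay": 0,"az": 0},
  {"hand": 80,"x": 0,"y": 0,"z": -0.0004,"ax": 0,"ay": 0,"az": 0},
  {"hand": 80,"x": 0,"y": 0,"z": -0.0004,"ax": 0,"ay": 0,"az": 0},
  {"hand": 80,"x": 0,"y": 0,"z": -0.0004,"ax": 0,"ay": 0,"az": 0},
])

```text
t: 35.38
tool_pos: [0.5414, -0.2011, 0.3445]
orientation: [1.868, 2.526, -0.0]
force: [0.2, 0.6, 0.1]
opening: 0.0733
gripper_force: 0.0
```

Request:
carry_out([
  {"hand": 80,"x": 0,"y": 0,"z": -0.01,"ax": 0,"ay": 0,"az": 0},
  {"hand": 80,"x": 0,"y": 0,"z": -0.03,"ax": 0,"ay": 0,"az": 0},
  {"hand": 80,"x": 0,"y": 0,"z": -0.055,"ax": 0,"ay": 0,"az": 0},
  {"hand": 80,"x": 0,"y": 0,"z": -0.08,"ax": 0,"ay": 0,"az": 0},
  {"hand": 80,"x": 0,"y": 0,"z": -0.11,"ax": 0,"ay": 0,"az": 0},
  {"hand": 80,"x": 0,"y": 0,"z": -0.14,"ax": 0,"ay": 0,"az": 0},
  {"hand": 80,"x": 0,"y": 0,"z": -0.15,"ax": 0,"ay": 0,"az": 0},
  {"hand": 80,"x": 0,"y": 0,"z": -0.15,"ax": 0,"ay": 0,"az": 0},
])

```text
t: 36.38
tool_pos: [0.5414, -0.2011, 0.4957]
orientation: [1.867, 2.524, 0.001]
force: [-0.2, -0.1, 0.9]
opening: 0.0744
gripper_force: 0.0
```

Run:
```python
from st import *
st('s20',3); quad(['scene0','s20'])
im=cv2.imread('pics/s20.png'); a=np.float32(cv2.cvtColor(im,6)); b=np.float32(cv2.cvtColor(cv2.imread('pics/scene0.png'),6))
v0,v1,u0,u1=232,320,135,200
print(cv2.phaseCorrelate(b[v0:v1,u0:u1].copy(),a[v0:v1,u0:u1].copy(),cv2.createHanningWindow((u1-u0,v1-v0),cv2.CV_32F)))
P=cloud('scene',np.load('pics/s20.npy')); m=(np.hypot(P[...,0]-.5427,P[...,1]+.2035)<.035)&(P[...,2]>.17)&(P[...,2]<.2)
q=P[m]; t=q[q[:,2]>.182]; print(np.median(t[:,2]),cv2.minAreaRect(np.float32(t[:,:2])))
P=cloud('scene',np.load('pics/scene0.npy')); m=(np.hypot(P[...,0]-.5427,P[...,1]+.2035)<.035)&(P[...,2]>.182)&(P[...,2]<.2); print(np.median(P[m][:,2]),cv2.minAreaRect(np.float32(P[m][:,:2])))
```

```text
F,pos [-0.3005  0.154  -0.2327  0.5413 -0.2011  0.4935] t 36.525
plate z 0.0713 tilt deg [ 0.07 -0.14] [0.5855 0.1577] 78.4
scene0 quads --,-+,+-,++ 0.0713 35 0.0712 27 0.0713 74 0.0713 69 x ext [-0.0408  0.036 ] y [-0.0368  0.0373]
s20 quads --,-+,+-,++ 0.0711 41 0.0707 29 0.0713 80 0.0712 72 x ext [-0.0418  0.0346] y [-0.0364  0.0376]
((-0.04118278139910814, -0.010332340310014843), 0.9057159947760312)
0.18857999275207604 ((0.543106734752655, -0.2035088837146759), (0.022346315905451775, 0.054197587072849274), 16.039058685302734)
0.1884273361219525 ((0.5426674485206604, -0.20353206992149353), (0.022514643147587776, 0.05487401410937309), 16.19835090637207)
```

Everything is back where it started: the scale is seated in its stand, the module is home, and the gripper is clear. I'll hand in.

```bash
python3 -c "
from plant import robot
print(robot.close_job())"
```

```text
the job is handed in; nothing more can be done
None
```

The job is handed in, with no verdict returned: the module weighed about 4.8 N (0.49 kg), hung steady about 25 mm up with roughly 1° of tilt for over 2 s, and is back home in its frame, with the scale back in its stand, after about 36.5 s.

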